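Zero the sample mill's adjustment ring and set it three clicks open

ROBOT

A 6-joint arm with a two-finger parallel gripper is mounted at the origin on a cart in front of the work surface, level with it; the furniture and walls round the work are solid. World frame = base frame: x ahead of the robot, y to its left, z up, the work surface at z = 0. Lengths are in mm, angles in rad, forces in N, time in s.
With the tool pointing down it reaches from about 275 to 750 mm from the base axis. Payload 10.2 kg.
Tool frame: the origin (TCP) lies at the very end of the fingers, on their centre line; the grasp point (between the pads) lies 19 mm behind it; z points along the fingers, y is the line along which they close (so a half turn about z gives the same grasp; the last joint's range is limited). The gripper opens to 85 mm and grips with 20 to 120 N. Pads are 22 mm wide; open, the fingers measure 114 mm over their backs; the gripper's body (76 mm by 85 mm) begins 54 mm behind the grasp point. The pads swing forward as they close: fully open they stand 13 mm farther back than shut.
Start: joints at [0.993, 0.313, 1.498, -0, 1.331, -0.223], TCP at [182.399, 492.302, 231.294] pointing down, gripper open.
Joint ranges: [-2.94, 2.94], [-0.97, 2.17], [0.19, 2.56], [-1.23, 4.37], [0.02, 3.11], [-2.88, 2.88]. Speed limits (rad/s): [2.39, 2.39, 3.01, 3.14, 3.14, 3.14].

INTERFACE

Orientations are given as a unit quaternion [w, x, y, z].
In Python, from rig import ctrl gives the robot as it stands.
- The arm moves only by the shell command python3 -m inch 'ROWS' [OPENING] [FORCE]. ROWS is text: rows parted by semicolons, each of 6 numbers parted by spaces: the shift along the tool's x, y, z in mm, then the turn, a rotation vector about the tool's x, y, z in units of 6 degrees (1.0 is 6 degrees). A call has exactly 10 rows; each row shifts and turns the commanded pose from where the row before left it, along the tool's axes as they then stand; what a row does not reach is not made up. A row lasts 1/12 s, in which the tool goes at most 41.7 mm and 7.16 degrees, less where a joint would pass 70% of its speed; a pose out of reach is approached as far as the arm can. A call with a gripper value outside its range is refused whole. OPENING is the opening, from 0 (shut) to 1 (fully open), set as the call begins (- or left out, the last holds). The fingers move at their own pace and stop on an object; FORCE is the grip in N (left out, the last holds). Time passes only in rows, so rows that do not move let the fingers close, or fill a call up. It gives the time, the measured TCP pose, the force, the opening and the grip force at its end, in the units of the state.
- ctrl.sense(): the state, without advancing time (a new reading comes with each control period).
- ctrl.capture(name): name is "scene" or "top" or "wrist"; returns a dict with "image" (480x640x3 uint8, red, green, blue), "intrinsics" (3x3 intrinsics, pixels), "rvec" (rotation vector, rad) and "tvec" (3), from world to camera coordinates, as OpenCV has them. Camera axes: x right, y down, z forward; pixel columns grow to the right and rows downward; lengths in mm; the calibration is good to about 2 mm. A picture is of the moment at which its call begins. There is no depth.
- ctrl.finish_job(): hands the job in; it is judged then, once.
The state is a dict: "time_s": time; "joints": joint angles; "dq": joint speeds; "tau": joint torques, N m; "eef_pos": TCP position; "ee_rot": TCP orientation; "force": force on the tool from outside, world axes, zero at the start; "wrist_torque": the same for the moment, N m; "grip_width": opening from 0.0 (shut) to 1.0 (fully open); "grip_force": force on a finger pad.
Only numpy, scipy, OpenCV 4.12 (cv2) and the standard library are available. Lean on these libraries where they do the work, as an engineer would, in place of code of your own. Each camera call takes 0.05 s, during which the arm holds its last target. There are 200 camera calls.

TASK

Reset the grind of the small malt sample mill: turn the adjustment ring on its top clockwise until you feel the burrs touch, without forcing it, then back it off three clicks anticlockwise and let go. Leave the things around the mill as they stand.

Things in the scene. Friction and masses are not known exactly. Their poses are not given: they have to be found in the camera images.
- adjuster_grip (a point): Where to grip the mill's adjustment ring: a dark upright bar across the top of the ring, 52 mm long, 14 mm thick, 36 mm tall. This point is on the ring's vertical turning axis, 118 mm above the table, 14 mm below the bar's top, 22 mm above the ring's flat face. z up, x along the bar (grip across y); turns with the ring. Clockwise from above closes the burrs.
- ring_face (a point): Centre of the ring's flat upper face, 96 mm above the table, same axis and axes as the grip. The ring is knurled steel, 66 mm across, 16 mm thick, on a squat grey mill screwed to the table (round foot 124 mm across, body 80 mm tall), with a chute and a funnel at its sides below the ring. It clicks every 20 degrees (0.349 rad) and stays where left; turning takes up to about 0.15 N m, most on leaving a click; past the crest it pulls on.
- bar_top (a point): Centre of the bar's top, 132 mm above the table, same axes. Hidden: the burrs start about 2 to 4 clicks open and touch exactly at one of the clicks. Past the touch the torque no longer falls off but keeps rising, some 4 N m per rad; 0.3 to 0.6 N m is a clear touch, 0.9 N m (0.2 rad past) ruins the burrs. Let go there, the ring springs back to the touching click.
- burr_gap (a joint): Gap between the burrs inside the mill, in m: 0 at their touch, 0.00001 (0.01 mm) more for each click anticlockwise, below 0 when pressed together. Far finer than any reading of it, so the touch must be felt at the ring.
- sample_jar: Bystander, to be left alone: clear jar of washers with a black screw lid, 62 mm across, 92 mm tall; origin at the centre of its underside.
- gold_ends: Bystander, to be left alone: stack of gold can ends, 66 mm across, 43 mm tall; origin at the centre of its underside.

How it is judged:
By the outcome, as a careful person would: the job done as asked, in the order asked, and still so for the second after the job is handed in, with the robot touching nothing.
It also fails if it takes over 51 s, if anything falls off the work surface, if the arm or the gripper's body presses on something with over 40 N, if the wrist force passes 120 N, or if a joint passes its speed limit or range.

## Working session

There is one attempt and no reset: what is moved stays moved. The work goes in short steps, Python scripts to look and compute and a shell command to move; the robot and the scene stay as the last step left them, time stands still between calls to the robot, and variables do not carry over. Pictures are saved under pics/ and viewed, at most 10 in all, crops included, and the job is handed in when it is done.

```bash
ls; mkdir -p pics; python3 - <<'E'
from rig import ctrl
import cv2,pickle
s=ctrl.sense();print({k:s[k] for k in('time_s','eef_pos','ee_rot','force','wrist_torque','grip_width')})
d={}
for n in('scene','top'):
    c=ctrl.capture(n);d[n]=c;cv2.imwrite(f'pics/{n}0.png',c['image'][:,:,::-1])
pickle.dump(d,open('c0.pkl','wb'))
E
```

```text
pics
{'time_s': 0.0, 'eef_pos': array([182.24616603, 492.07469741, 230.71638044]), 'ee_rot': array([-2.61298359e-04,  1.76463641e-01,  9.84306932e-01, -6.15583055e-04]), 'force': array([-1.4117848 ,  0.46363703, -0.26774771]), 'wrist_torque': array([-0.03818268,  0.03277313,  0.04212829]), 'grip_width': 1.0028942556368639}
```

View pics/scene0.png

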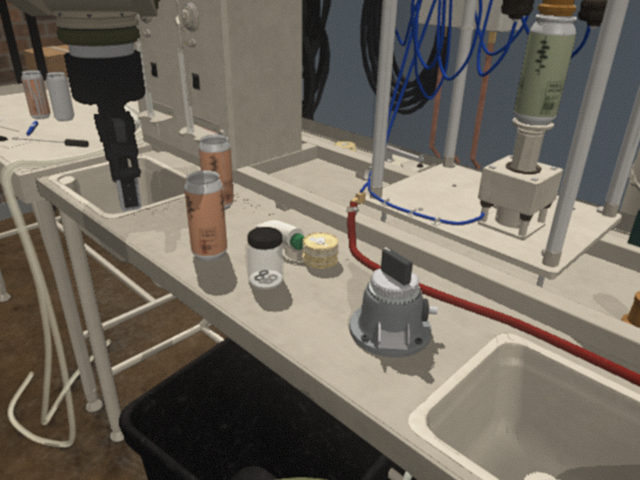

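View pics/top0.png

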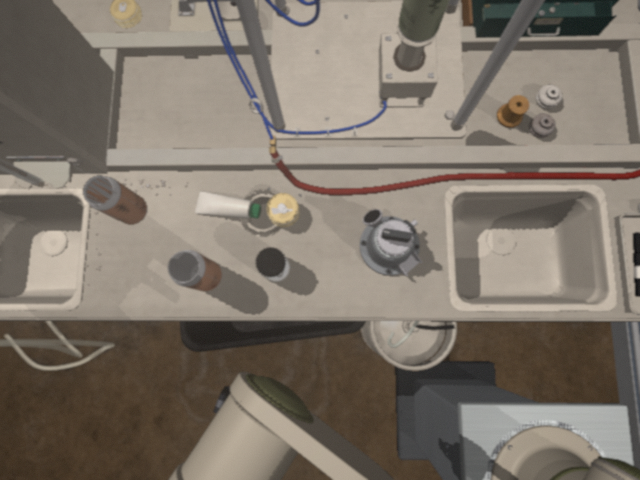

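The scene view shows the mill with its dark bar at about (397,266). In the top view the bar is at about (398,236), the jar at (272,264) and the gold ends at (283,210). Next I triangulate the bar.

```bash
cat >h.py <<'E'
import cv2,numpy as np
def P(c):
    R=cv2.Rodrigues(np.array(c['rvec'],float))[0];t=np.array(c['tvec'],float).reshape(3,1)
    return np.array(c['intrinsics'])@np.hstack([R,t])
def ray(c,uv):
    R=cv2.Rodrigues(np.array(c['rvec'],float))[0];t=np.array(c['tvec'],float).ravel()
    return -R.T@t, R.T@np.linalg.inv(c['intrinsics'])@np.array([uv[0],uv[1],1.])
def onz(c,uv,z):
    o,d=ray(c,uv);return o+d*(z-o[2])/d[2]
def tri(c1,p1,c2,p2):
    X=cv2.triangulatePoints(P(c1),P(c2),np.array(p1,float).reshape(2,1),np.array(p2,float).reshape(2,1)).ravel();return X[:3]/X[3]
def dark(c,box,th=75):
    x0,y0,x1,y1=box;m=(c['image'][y0:y1,x0:x1].max(2)<th).astype(np.uint8)
    n,l,st,ce=cv2.connectedComponentsWithStats(m);i=1+np.argmax(st[1:,4])
    k=max(cv2.findContours((l==i).astype(np.uint8),0,2)[0],key=cv2.contourArea)+np.array([x0,y0])
    return ce[i]+[x0,y0],cv2.boxPoints(cv2.minAreaRect(k)),st[i,4],k
E
python3 - <<'E'
import pickle;from h import *
d=pickle.load(open('c0.pkl','rb'))
a=dark(d['scene'],(375,240,420,292));b=dark(d['top'],(380,222,415,250))
for q in(a,b):print(q[0],q[1].round(1).tolist(),q[2])
print('tri',tri(d['scene'],a[0],d['top'],b[0]))
c,bx=b[0],b[1]
p=[onz(d['top'],u,132) for u in bx];print(np.round(p,1),onz(d['top'],c,132))
for n,uv in(('jar',(272,263)),('gold',(283,209)),):print(n,onz(d['top'],uv,92 if n=='jar' else 43))
print(ray(d['top'],(0,0))[0],ray(d['scene'],(0,0))[0])
for n,bx_,s in(('scene',(360,235,440,355),5),('top',(355,200,435,280),7)):
    x0,y0,x1,y1=bx_;cv2.imwrite(f'pics/{n}crop.png',cv2.resize(d[n]['image'][y0:y1,x0:x1,::-1],None,fx=s,fy=s))
im=np.zeros((600,800,3),np.uint8)
A=cv2.imread('pics/scenecrop.png');B=cv2.imread('pics/topcrop.png');B=cv2.resize(B,(400,400));im[:600,:400]=A;im[:400,400:]=B;cv2.imwrite('pics/crops.png',im)
E
```

```text
[395.89262821 268.04166667] [[373.6000061035156, 270.29998779296875], [383.0, 250.0], [416.20001220703125, 265.3999938964844], [406.79998779296875, 285.79998779296875]] 624
[395.77227723 237.88118812] [[382.3999938964844, 237.60000610351562], [383.1000061035156, 233.6999969482422], [409.20001220703125, 238.0], [408.5, 241.89999389648438]] 101
tri [459.95707848 291.14266104 112.1317253 ]
[[455.4 319.4 132. ]
 [462.5 318.1 132. ]
 [454.3 271.5 132. ]
 [447.2 272.9 132. ]] [454.69686006 295.45409345 132.        ]
jar [414.94882341 523.40963881  92.        ]
gold [531.97392281 509.88377186  43.        ]
[301.7417223  407.04670626 949.23769621] [-72.14264116 -76.79491591 498.49604381]
```

View pics/crops.png

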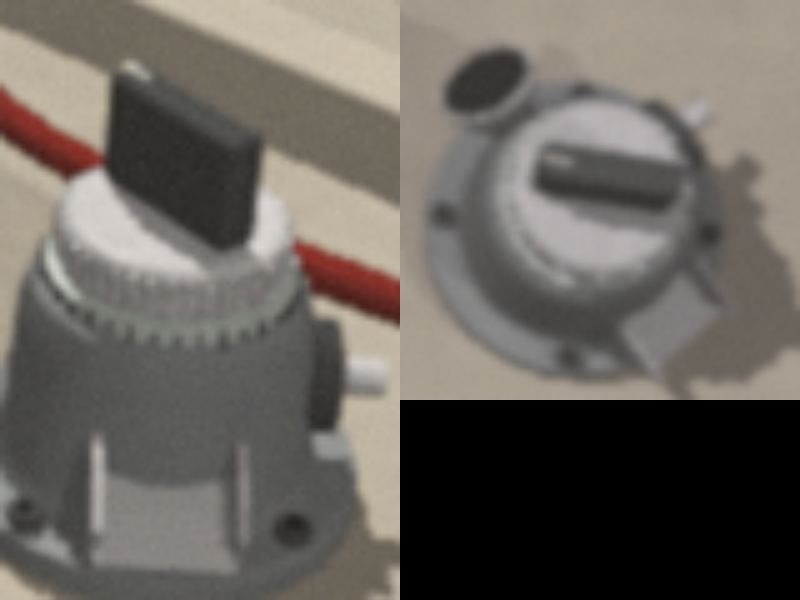

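The bar top's centre is near (462,292), with the bar lying about 80° from x. The bright mark is at its +y end. I go to a hover above it first.

```bash
python3 -m inch '-30 -8 0 0 0 0;-33 -9 0 0 0 0;-33 -9 0 0 0 0;-33 -9 0 0 0 0;-33 -9 0 0 0 0;-33 -9 0 0 0 0;-33 -9 0 0 0 0;-33 -9 0 0 0 0;-33 -9 0 0 0 0;-30 -8 0 0 0 0' 1 30
python3 -m inch '0 0 0 0 0 1.15;0 0 0 0 0 1.15;0 0 0 0 0 1.15;0 0 0 0 0 1.15;0 0 0 0 0 1.15;0 0 0 0 0 1.15;0 0 0 0 0 1.15;0 0 0 0 0 1.15;0 0 0 0 0 1.15;0 0 0 0 0 1.15'
python3 - <<'E'
from rig import ctrl
import cv2,pickle
s=ctrl.sense();print(s['time_s'],s['eef_pos'],s['ee_rot'],s['joints'])
d={n:ctrl.capture(n) for n in('wrist','top')};d['s']=s
cv2.imwrite('pics/wrist1.png',d['wrist']['image'][:,:,::-1]);pickle.dump(d,open('c1.pkl','wb'))
E
```

```text
time_s: 0.93
eef_pos: [457.0, 295.7, 231.0]
ee_rot: [-0.0, 0.177, 0.984, -0.0]
force: [0.3, 0.4, 0.0]
grip_width: 1.002
grip_force: 0.0
time_s: 1.77
eef_pos: [455.5, 297.2, 230.9]
ee_rot: [-0.0, 0.705, 0.709, -0.0]
force: [0.5, 0.0, 0.9]
grip_width: 1.0
grip_force: 0.0
1.7667 [455.488534   297.16490288 230.93163297] [-1.57130356e-04  7.05046675e-01  7.09160783e-01 -3.81256493e-04] [ 3.62572169e-01  3.55247950e-01  1.44018383e+00 -2.94363623e-05
  1.34698511e+00  3.56760479e-01]
```

View pics/wrist1.png

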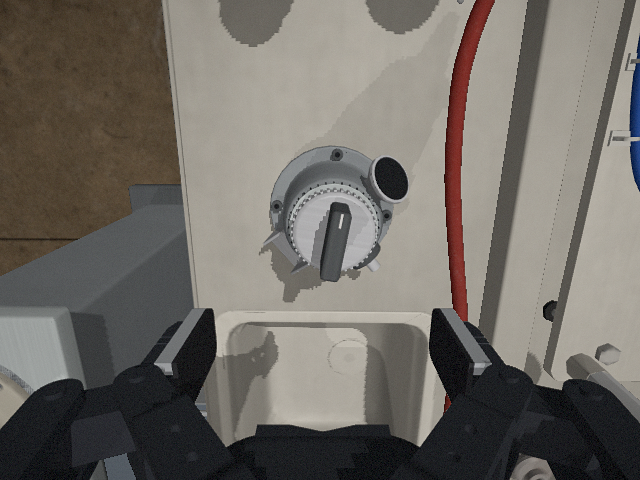

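The wrist view shows the bar from about (341,205), its marked end, to (331,278). The ring is centred near (334,228). I enlarge the wrist view and fit the ring ellipse.

```bash
python3 - <<'E'
import pickle;from h import *
d=pickle.load(open('c1.pkl','rb'));w=d['wrist'];sc=pickle.load(open('c0.pkl','rb'))['scene']
a=dark(w,(300,195,362,290),90);print(a[0],a[1].round(1).tolist(),a[2])
o,_=ray(w,(0,0));print('cam',o)
im=cv2.resize(w['image'][140:300,250:420,::-1],None,fx=4,fy=4,interpolation=cv2.INTER_CUBIC)[:600]
im=im[:600,:680];cv2.imwrite('pics/wc.png',im)
for u in a[1]:print(onz(w,u,132).round(1))
E
```

```text
[334.45642901 242.19195612] [[316.29998779296875, 278.5], [331.0, 200.6999969482422], [353.5, 205.0], [338.79998779296875, 282.79998779296875]] 1641
cam [454.90452418 374.12860178 372.56455905]
[451.  269.1 132. ]
[460.7 324.9 132. ]
[475.6 322.1 132. ]
[466.9 265.9 132. ]
```

View pics/wc.png

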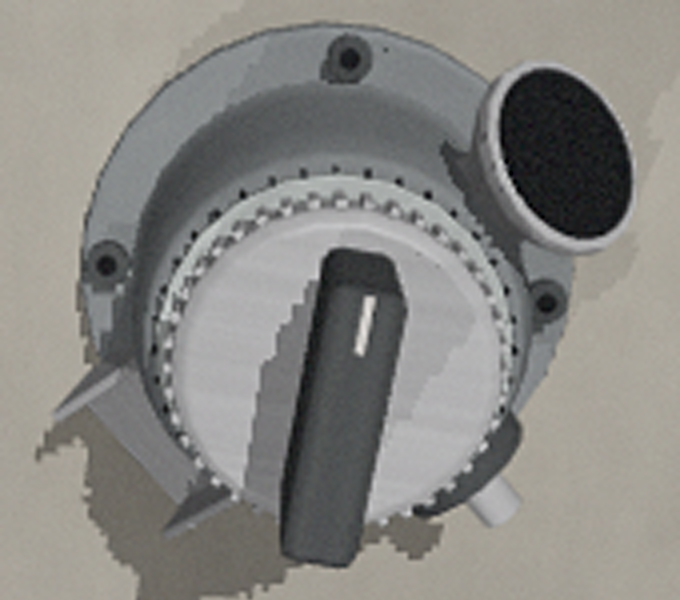

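```bash
python3 - <<'E'
import pickle;from h import *
d=pickle.load(open('c1.pkl','rb'));w=d['wrist'];c0=pickle.load(open('c0.pkl','rb'))
W=lambda x,y:(250+x/4,140+y/4)
print('top tri scene',tri(w,W(345.5,425),c0['scene'],(360+187/5,235+103/5)).round(1))
print('top tri top',tri(w,W(345.5,425),c0['top'],(355+213/5,200+165/5)).round(1))
print('bartop132',onz(w,W(345.5,425),132),'ring96',onz(w,W(337,364),96))
p,q=onz(w,W(368,291),132),onz(w,W(323,558),132);print(p,q,np.linalg.norm(p-q),np.degrees(np.arctan2(*(p-q)[[1,0]])))
print(np.linalg.norm(onz(w,W(173,364),96)-onz(w,W(500,364),96)))
s=d['s'];from scipy.spatial.transform import Rotation as R
print(R.from_quat(s['ee_rot'][[1,2,3,0]]).as_matrix().round(3))
E
```

```text
top tri scene [465.  292.4 130.1]
top tri top [465.  291.  125.2]
bartop132 [464.74078986 293.22927526 132.        ] ring96 [464.35508227 293.64375222  96.        ]
[468.11108883 316.81866694 132.        ] [461.16626432 268.41798062 132.        ] 48.896390699475035 81.834586293915
63.66709850660266
[[-0.006  1.    -0.001]
 [ 1.     0.006 -0.   ]
 [-0.    -0.001 -1.   ]]
```

Both rays agree: axis at (464.5,293.3), bar top about 130 mm up, bar at 82°. I align (+1.4 units about z), descend and grip.

```bash
python3 -m inch '-4 9 0 0 0 0;0 0 0 0 0 0.7;0 0 0 0 0 0.7;0 0 12 0 0 0;0 0 12 0 0 0;0 0 12 0 0 0;0 0 12 0 0 0;0 0 12 0 0 0;0 0 0 0 0 0;0 0 0 0 0 0' 1 60
python3 - <<'E'
from rig import ctrl
import cv2
s=ctrl.sense();print(s['time_s'],s['eef_pos'],s['ee_rot'],s['joints'])
im=ctrl.capture('wrist')['image'][:,:,::-1];cv2.imwrite('pics/w2.png',im)
E
```

```text
time_s: 2.7
eef_pos: [465.0, 293.1, 171.1]
ee_rot: [-0.0, 0.753, 0.659, -0.0]
force: [0.4, 0.2, 0.2]
grip_width: 1.001
grip_force: 0.0
2.7 [464.98196233 293.05156694 171.10040851] [-1.46073360e-04  7.52503746e-01  6.58587789e-01 -4.64261236e-04] [ 3.49180007e-01  4.19498369e-01  1.50910864e+00 -6.74053219e-05
  1.21395699e+00  4.82118636e-01]
```

View pics/w2.png

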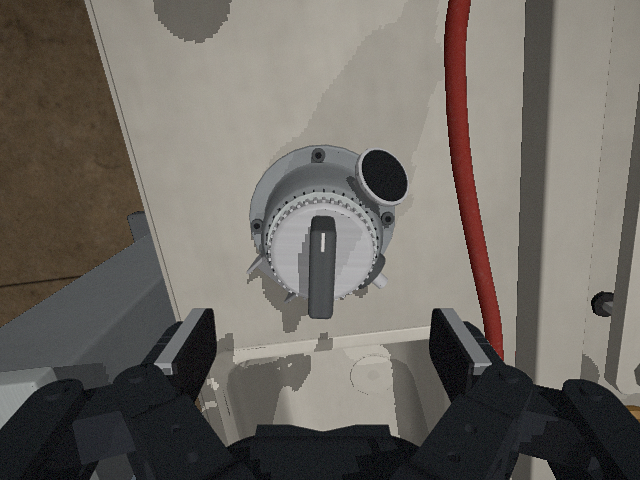

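The bar stands upright at column 321, midway between the fingers (215 and 430), so it's aligned. Next I descend and close.

```bash
python3 -m inch '0 0 12 0 0 0;0 0 12 0 0 0;0 0 12 0 0 0;0 0 12 0 0 0;0 0 10 0 0 0;0 0 6 0 0 0;0 0 3 0 0 0;0 0 0 0 0 0;0 0 0 0 0 0;0 0 0 0 0 0' 1 60
python3 -m inch '0 0 0 0 0 0;0 0 0 0 0 0;0 0 0 0 0 0;0 0 0 0 0 0;0 0 0 0 0 0;0 0 0 0 0 0;0 0 0 0 0 0;0 0 0 0 0 0;0 0 0 0 0 0;0 0 0 0 0 0' 0 60
cat >st.py <<'E'
from rig import ctrl;import numpy as np
s=ctrl.sense();q=s['ee_rot'];yaw=2*np.degrees(np.arctan2(q[1],q[2]))
print(round(s['time_s'],2),s['eef_pos'].round(1),'yaw cw',yaw.round(2),'Mz',s['wrist_torque'].round(3),'t6',s['tau'].round(2)[-1],'F',s['force'].round(1),'g',round(s['grip_width'],3),s['grip_force'])
E
python3 st.py
```

```text
time_s: 3.58
eef_pos: [465.0, 293.5, 104.9]
ee_rot: [0.0, 0.753, 0.658, 0.001]
force: [-0.4, -0.2, -0.3]
grip_width: 1.0
grip_force: 0.0
time_s: 4.42
eef_pos: [464.5, 293.4, 104.5]
ee_rot: [-0.0, 0.753, 0.658, -0.0]
force: [-5.4, -1.1, 5.4]
grip_width: 0.154
grip_force: 58.6
4.42 [464.5 293.4 104.5] yaw cw 97.72 Mz [-0.049  0.682 -0.053] t6 -0.04 F [-5.4 -1.1  5.4] g 0.154 58.58989477157593
```

```bash
python3 -m inch '0 0 0 0 0 0.1;0 0 0 0 0 0.1;0 0 0 0 0 0.1;0 0 0 0 0 0.1;0 0 0 0 0 0.1;0 0 0 0 0 0.1;0 0 0 0 0 0.1;0 0 0 0 0 0.1;0 0 0 0 0 0;0 0 0 0 0 0' - 60 >/dev/null; python3 st.py
python3 -m inch '0 0 0 0 0 0.2;0 0 0 0 0 0.2;0 0 0 0 0 0.2;0 0 0 0 0 0.2;0 0 0 0 0 0.2;0 0 0 0 0 0.2;0 0 0 0 0 0.2;0 0 0 0 0 0.2;0 0 0 0 0 0;0 0 0 0 0 0' >/dev/null; python3 st.py
```

```text
5.25 [464.6 293.4 104.4] yaw cw 102.52 Mz [-0.098  0.635  0.011] t6 -0.0 F [-4.1 -0.8  5.3] g 0.152 58.58698010444641
6.08 [464.8 293.3 104.5] yaw cw 112.15 Mz [-0.176  0.464 -0.097] t6 -0.1 F [-3.  -0.9  4.5] g 0.153 58.81226420402527
```

```bash
python3 -m inch '0 0 0 0 0 0.2;0 0 0 0 0 0.2;0 0 0 0 0 0.2;0 0 0 0 0 0.2;0 0 0 0 0 0.2;0 0 0 0 0 0.2;0 0 0 0 0 0.2;0 0 0 0 0 0.2;0 0 0 0 0 0;0 0 0 0 0 0' >/dev/null; python3 st.py
```

```text
6.92 [464.9 293.3 104.4] yaw cw 121.74 Mz [-0.297  0.406 -0.024] t6 0.03 F [-2.6 -1.1  5.1] g 0.153 58.56233775615692
```

```bash
python3 -m inch '0 0 0 0 0 0.2;0 0 0 0 0 0.2;0 0 0 0 0 0.2;0 0 0 0 0 0.2;0 0 0 0 0 0.2;0 0 0 0 0 0.2;0 0 0 0 0 0.2;0 0 0 0 0 0.2;0 0 0 0 0 0;0 0 0 0 0 0' >/dev/null; python3 st.py
```

```text
7.75 [465.  293.1 104.5] yaw cw 131.37 Mz [-0.467  0.278 -0.179] t6 -0.15 F [-0.9 -1.7  4.4] g 0.152 58.9144492149353
```

```bash
python3 -m inch '0 0 0 0 0 0.15;0 0 0 0 0 0.15;0 0 0 0 0 0.15;0 0 0 0 0 0.15;0 0 0 0 0 0.15;0 0 0 0 0 0.15;0 0 0 0 0 0.15;0 0 0 0 0 0.15;0 0 0 0 0 0;0 0 0 0 0 0' >/dev/null; python3 st.py
```

```text
8.58 [465.1 293.1 104.5] yaw cw 138.56 Mz [-0.495  0.178 -0.039] t6 -0.02 F [-1.8 -3.7  4.5] g 0.153 58.69945228099823
```

```bash
python3 -m inch '0 0 0 0 0 0.1;0 0 0 0 0 0.1;0 0 0 0 0 0.1;0 0 0 0 0 0.1;0 0 0 0 0 0.1;0 0 0 0 0 0.1;0 0 0 0 0 0.1;0 0 0 0 0 0;0 0 0 0 0 0;0 0 0 0 0 0' >/dev/null; python3 st.py
```

```text
9.42 [465.2 293.1 104.5] yaw cw 142.71 Mz [-0.636 -0.328  0.449] t6 0.46 F [ 3.  -3.5  3.7] g 0.149 58.93708884716034
```

The torque jumped from about 0 to 0.45 N m just past the second click, a clear touch. Now I back off to three clicks (yaw about 77.7).

```bash
python3 -m inch '0 0 0 0 0 -0.45;0 0 0 0 0 -0.45;0 0 0 0 0 -0.45;0 0 0 0 0 -0.45;0 0 0 0 0 -0.45;0 0 0 0 0 -0.45;0 0 0 0 0 -0.45;0 0 0 0 0 -0.45;0 0 0 0 0 0;0 0 0 0 0 0' >/dev/null; python3 st.py
python3 -m inch '0 0 0 0 0 -0.45;0 0 0 0 0 -0.45;0 0 0 0 0 -0.45;0 0 0 0 0 -0.45;0 0 0 0 0 -0.45;0 0 0 0 0 -0.45;0 0 0 0 0 -0.45;0 0 0 0 0 -0.45;0 0 0 0 0 0;0 0 0 0 0 0' >/dev/null; python3 st.py
python3 -m inch '0 0 0 0 0 -0.45;0 0 0 0 0 -0.45;0 0 0 0 0 -0.45;0 0 0 0 0 -0.45;0 0 0 0 0 -0.45;0 0 0 0 0 -0.45;0 0 0 0 0 -0.45;0 0 0 0 0 -0.45;0 0 0 0 0 0;0 0 0 0 0 0' >/dev/null; python3 st.py
```

```text
10.25 [464.9 293.4 104.5] yaw cw 121.21 Mz [-0.41  -0.228  0.143] t6 -0.02 F [ 1.  -1.6  5. ] g 0.151 58.977298736572266
11.08 [464.5 293.6 104.4] yaw cw 99.61 Mz [-0.269  0.178  0.132] t6 0.02 F [-0.5 -1.9  5.9] g 0.156 59.1488653421402
11.92 [464.  293.6 104.4] yaw cw 78.03 Mz [-0.343  0.475 -0.024] t6 -0.11 F [-3.2 -1.8  7.2] g 0.15 59.37865912914276
```

```bash
python3 -m inch '0 0 0 0 0 0;0 0 0 0 0 0;0 0 0 0 0 0;0 0 0 0 0 0;0 0 0 0 0 0;0 0 0 0 0 0;0 0 0 0 0 0;0 0 0 0 0 0;0 0 0 0 0 0;0 0 0 0 0 0' 1 >/dev/null; python3 st.py
python3 -m inch '0 0 -6 0 0 0;0 0 -12 0 0 0;0 0 -15 0 0 0;0 0 -15 0 0 0;0 0 -15 0 0 0;0 0 -15 0 0 0;0 0 -15 0 0 0;0 0 -15 0 0 0;0 0 -10 0 0 0;0 0 0 0 0 0' >/dev/null; python3 st.py
python3 - <<'E'
from rig import ctrl
import cv2,pickle
c=ctrl.capture('wrist');pickle.dump(c,open('c3.pkl','wb'));cv2.imwrite('pics/w3.png',cv2.resize(c['image'][130:310,220:440,::-1],None,fx=3,fy=3))
E
```

```text
12.75 [464.7 293.3 104.3] yaw cw 77.93 Mz [-0.02   0.058  0.014] t6 0.0 F [ 0.5 -0.6 -0.2] g 0.997 0.0
13.58 [465.4 293.6 224.6] yaw cw 77.92 Mz [-0.024  0.032 -0.04 ] t6 0.0 F [ 0.6 -0.7  0.1] g 0.995 0.0
```

View pics/w3.png

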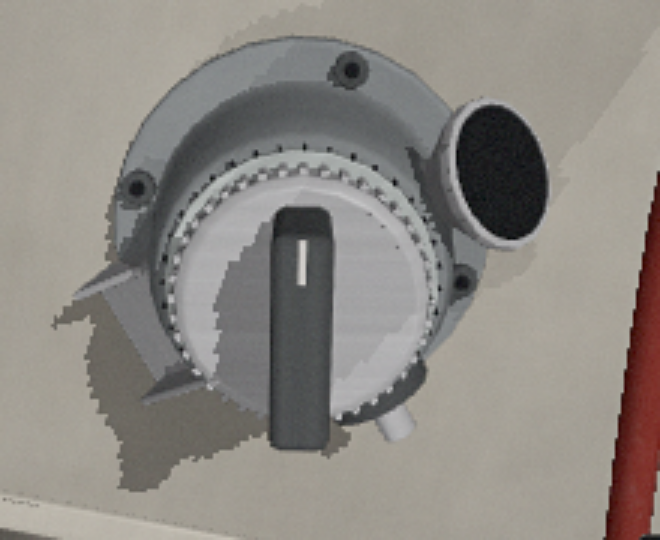

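The bar and its mark (about (302,262) in the crop) are upright in the tool frame. The ring is therefore one click anticlockwise of its start: 2 clicks closed, then 3 back. The gripper is clear, so I hand in.

```bash
python3 -c "
from rig import ctrl
print(ctrl.finish_job())"
```

```text
the job is handed in; nothing more can be done
None
```

I turned the ring clockwise until the burrs touched, two clicks from where it started (about 0.45 N m at the ring). I then backed it off three clicks anticlockwise and let go, touching nothing but the bar, and handed the job in at about 14 s.

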